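# Hang the drawing card and hold a clip open over its edge

### The job

Lift the blue-edged drawing card out of its desk holder and hang it by its wire handle on the stand's hook. Then pick up the orange spring clip by its handles, squeeze it wide open and lower its gaping jaws astride the top edge of the hung card, beside the wire handle, one jaw in front and one behind, so that a colleague could slip a sheet in. Finish holding the clip there, wide open in the air and not resting on the card; leave the rook, tape roll and glue stick alone.

Things in the scene. Friction and masses are not known exactly. Their poses are not given: they have to be found in the camera images.
- card: rigid drawing card, blue board with white sheets on both faces, 5 thick (its x) x 220 wide (its y) x 90 high (its z) mm, 80 g, with a steel wire bail handle standing up from the middle of its top edge. Origin: centre of its lower edge; z up. It is the same seen from front and back. It starts upright and loose in the holder's slot, with the lower 25 mm in the slot
- card_handle (a point): middle of the straight top bar of the card's wire handle, 148 mm above the card's lower edge and 58 mm above its top edge; the wire is 6 mm thick, the straight bar 48 mm long along the card's y, the legs 60 mm apart; between bar and card the handle is open
- card_top (a point): middle of the card's top edge, 90 mm above its lower edge; the edge runs 110 mm to either side along the card's y, and beyond 40 mm from the middle it is free of the handle: pinch the card there
- holder: fixed grey desk holder, 70 x 150 x 33 mm, with a 9 mm wide, 25 mm deep slot along its y in which the card stands; origin: centre of its underside. The card is lifted straight up out of it
- stand: fixed dark steel stand; origin on the desk right below the hook's seat. Base plate 120 x 130 x 12 mm, 40 mm ahead of to 80 mm behind the origin; upright plate 60 wide (y), 217 tall, 50 mm behind (+x of its frame). From it two parallel 7 mm wires, 26 mm apart along y, come forward (its -x, robot side), dip into a V and rise to red tips
- hook_seat (a point): where the middle of the card's handle bar lies when hung, bar along the stand's y across both V dips, 191 mm above the desk. The red tips are 17 mm ahead of it, their tops 12 mm higher. Come from the front with the bar 15 to 40 mm above the seat, so that both wires pass through the handle under the bar, then lower. Hung, the card's top edge is 133 mm above the desk; it can swing a little
- clip: orange spring clip, 96 tall, 70 g, stands loose on its closed jaws, handles up, same after half a turn. Origin: middle of the underside; z up; jaws and handles move along x; pin (50 long) along y at z = 50. Jaws 44 wide (y). Handles 32 wide (y), z 60 to 96, outer faces at the top 46 apart at rest, 18 and parallel when squeezed. Needs 6 N at first, 11 N fully open; grip with 25 to 60 N
- clip_grip (a point): point between the clip's handles where they are best squeezed along the clip's x, 80 mm above its origin
- clip_mouth (a point): point midway between the tips of the clip's jaws, 48 mm below the hinge pin; when fully open the tips are 28 mm apart at this level
- clip_jaw_a (a joint): how far each jaw of the clip has turned open, rad: 0 shut, 0.30 fully open (the stop); the other jaw turns equally; the spring shuts it
- rook: white printed chess rook, 74 mm wide, 67 mm tall, loose bystander; origin: centre of its underside
- tape: roll of beige tape lying flat, 100 mm across, 25 mm tall, loose bystander; origin: centre of its underside
- glue: white glue stick with a green cap, lying, 20 x 91 x 20 mm, loose bystander; origin: centre of its underside

How it is judged:
By the outcome, as a careful person would: the job done as asked, in the order asked, and still so for the second after the job is handed in, while the arm keeps its last pose, push and grip.
It also fails if it takes over 61 s, if anything falls off the work surface, if the arm or the gripper's body presses on something with over 40 N, if the wrist force passes 120 N, or if a joint passes its speed limit or range.

### The arm

A 7-joint arm with a two-finger parallel gripper is mounted at the origin on a cart in front of the work surface, level with it; the furniture and walls round the work are solid. World frame = base frame: x ahead of the robot, y to its left, z up, the work surface at z = 0. Lengths are in mm, angles in rad, forces in N, time in s.
With the tool pointing down it reaches from about 350 to 900 mm from the base axis. Payload 7.2 kg.
Tool frame: the origin (TCP) lies at the very end of the fingers, on their centre line; the grasp point (between the pads) lies 19 mm behind it (arm.grasp_offset is the distance from the TCP to the grasp point, in mm); z points along the fingers, y is the line along which they close (so a half turn about z gives the same grasp; the last joint's range is limited). The gripper opens to 88 mm and grips with 3 to 60 N. Pads are 20 mm wide; open, the fingers measure 115 mm over their backs; the gripper's body (75 mm by 178 mm) begins 61 mm behind the grasp point.
Start: joints at [1.115, 0.411, -0.013, 1.596, 0.006, 1.134, -0.082], TCP at [236.334, -578.598, 222.653] pointing down, gripper open.
Joint ranges: [-2.95, 2.95], [-0.29, 1.99], [-1.47, 1.44], [0.14, 2.54], [-1.03, 4.17], [0.13, 1.85], [-2.86, 2.86]. Speed limits (rad/s): [2.39, 2.39, 3.01, 3.01, 3.14, 3.14, 3.14].

### API

Orientations are given as a 3x3 rotation matrix whose columns are the frame's x, y, z axes.
In Python, from cell import readout, eyes, arm gives the robot as it stands.
- The arm moves only by the tool drive_tool, never from a script. Its argument "plan" is a list of rows, each a list of 5 numbers: the opening, from -1 (shut) to 1 (fully open), then the shift along the tool's x, y, z in m, then the turn about the tool's z in rad. A call has 1 to 5 rows; each row is the pose to reach, as a shift and turn from the pose commanded when the call began, along the tool's axes at that moment; what a row does not reach only later rows make up. A row lasts 1/8 s, in which the tool goes at most 62.5 mm and 10.7 degrees, less where a joint would pass 70% of its speed; a pose out of reach is approached as far as the arm can. A call with a gripper value outside its range is refused whole. The fingers move at their own pace and stop on an object; "squeeze" is the grip in N (left out, the last holds). Time passes only in rows, so rows that repeat a pose let the fingers close. It gives the time, the measured TCP pose, the force, the opening and the grip force at its end, in the units of the state.
- readout.sense(): the state, without advancing time (a new reading comes with each control period).
- eyes.grab_frame(name): name is "side" or "top"; returns (picture, depth): 400x640x3 uint8, red, green, blue; 400x640 float32, mm along the optical axis (not along the pixel's ray), 0 where there is no reading.
- eyes.camera_info(name): a dict with "fx", "fy", "cx", "cy" (pixels), "R" (3x3) and "t" (3): a world point X has camera coordinates R X + t. Camera axes: x right, y down, z forward; pixel columns grow to the right and rows downward; lengths in mm; the calibration is good to about 2 mm. A picture is of the moment at which its call begins. camera_info takes no time and is no camera call.
- arm.finish_job(): hands the job in; it is judged then, once.
The state is a dict: "clock": time; "q": joint angles; "qd": joint speeds; "effort": joint torques, N m; "eef_pos": TCP position; "orientation": TCP orientation; "ft_force": force on the tool from outside, world axes, zero at the start; "torque": the same for the moment, N m; "gripper_width": finger opening in mm; "grip_force": force on a finger pad.
Only numpy, scipy, OpenCV 4.12 (cv2) and the standard library are available. Lean on these libraries where they do the work, as an engineer would, in place of code of your own. Each camera call takes 0.05 s, during which the arm holds its last target. There are 200 camera calls.

## Working session

There is one attempt and no reset: what is moved stays moved. The work goes in short steps, Python scripts to look and compute and a tool call to move; the robot and the scene stay as the last step left them, time stands still between calls to the robot, and variables do not carry over. Pictures are saved under pics/ and viewed, at most 10 in all, crops included, and the job is handed in when it is done.

Besides the shell and the picture viewer there is one more tool, called after "Request:" by a JSON object that holds its "name" and its "arguments". drive_tool: Moves the arm, as the interface text tells. Its arguments: {"type":"object","properties":{"plan":{"type":"array"},"squeeze":{"type":"number"}},"required":["plan"]}

```bash
mkdir -p pics; cat > h.py <<'E'
import numpy as np, cv2
from cell import readout, eyes, arm
def grab(n):
    im,d=eyes.grab_frame(n); np.savez(f'/tmp/{n}.npz',im=im,d=d); return im,d
def cloud(n,d):
    c=eyes.camera_info(n); v,u=np.mgrid[:400,:640]
    p=np.stack([(u-c['cx'])/c['fx']*d,(v-c['cy'])/c['fy']*d,d],-1)
    return (p-np.array(c['t']).ravel())@np.array(c['R'])
E
python3 - <<'E'
from h import *
for n in('side','top'):
    im,d=grab(n); cv2.imwrite(f'pics/{n}0.png',im[:,:,::-1])
    c=eyes.camera_info(n); R=np.array(c['R']); print(n,c['fx'],-R.T@np.array(c['t']).ravel(),R.round(2).tolist())
s=readout.sense(); print(s['eef_pos'],s['orientation'],s['clock'],s['gripper_width'],s['grip_force'],arm.grasp_offset)
E
```

```text
side 373.841587029755 [599.25189638 869.02115924 592.35824313] [[-1.0, 0.08, -0.02], [0.07, 0.53, -0.85], [-0.06, -0.84, -0.53]]
top 445.69195850673117 [ 339.03568907  127.53035028 1387.28214132] [[-0.03, -1.0, -0.02], [-0.99, 0.03, -0.17], [0.17, 0.01, -0.99]]
[ 236.12674886 -578.20063327  221.91604188] [[ 9.25744800e-01  3.78148361e-01 -6.17925746e-04]
 [ 3.78148853e-01 -9.25743957e-01  1.25311640e-03]
 [-9.81771134e-05 -1.39373390e-03 -9.99999024e-01]] 0.1 87.74302670567108 0.0 18.700000000000003
```

View pics/side0.png

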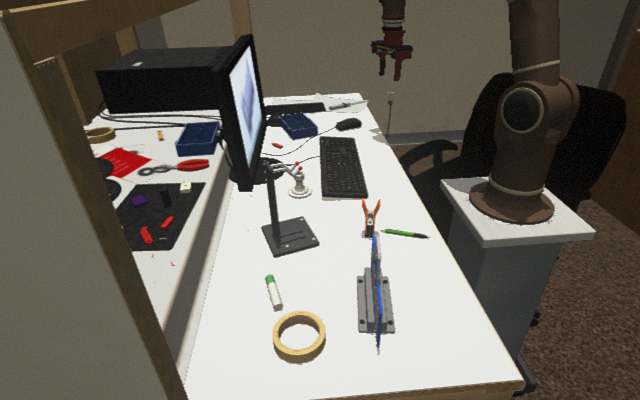

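View pics/top0.png

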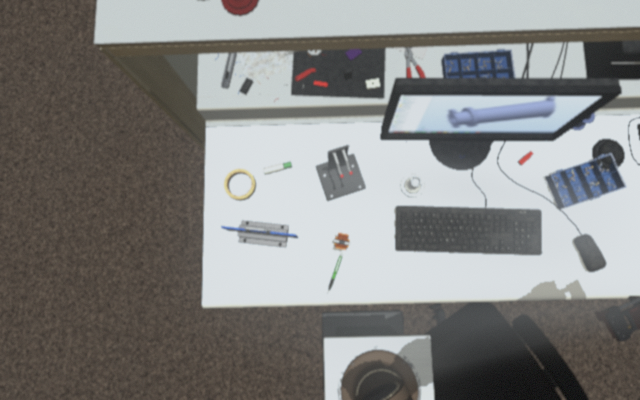

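Both views show the desk. In the top view the card and holder are at (262,233), the clip at (341,241), the stand at (341,172) and the rook at (411,185). In the side view the card is at (378,285) and the clip at (371,220).

```bash
python3 - <<'E'
from h import *
for n in('top','side'):
    z=np.load(f'/tmp/{n}.npz'); im=z['im'];d=z['d'];P=cloud(n,d); hsv=cv2.cvtColor(im,cv2.COLOR_RGB2HSV); H,S,V=[hsv[...,i].astype(int) for i in range(3)]
    wk=(d>0)&(P[...,0]>250)&(P[...,0]<800)&(P[...,1]>-150)&(P[...,1]<480)&(P[...,2]>-20)&(P[...,2]<260)
    def rep(nm,m):
        q=P[m]
        if len(q)<3: print(n,nm,len(q));return
        c=np.median(q,0);k=q[:,:2]-q[:,:2].mean(0);w,v=np.linalg.eigh(k.T@k)
        print(n,nm,len(q),'mean',q.mean(0).round(1),'lo',np.percentile(q,2,axis=0).round(),'hi',np.percentile(q,98,axis=0).round(),'ax',v[:,1].round(3))
    blue=wk&(abs(H-112)<14)&(S>110)&(P[...,1]>150)
    rep('blue',blue); rep('bluetop',blue&(P[...,2]>85))
    rep('orange',wk&(abs(H-10)<8)&(S>130)&(P[...,0]<500)&(P[...,1]>20)&(P[...,1]<150)&(P[...,2]>20))
    rep('orangeHi',wk&(abs(H-10)<8)&(S>130)&(P[...,0]<500)&(P[...,1]>20)&(P[...,1]<150)&(P[...,2]>75))
    rep('red',wk&((H<6)|(H>174))&(S>150)&(P[...,2]>150))
    st=wk&(V<110)&(S<90)&(P[...,1]>0)&(P[...,1]<200)&(P[...,0]>440)
    rep('base',st&(P[...,2]<25)&(P[...,2]>5)); rep('upr',st&(P[...,2]>200)); rep('wires',st&(P[...,2]>150)&(P[...,2]<210))
    rep('desk',wk&(V>200)&(S<30)&(P[...,0]<300))
    rep('holder',wk&(S<60)&(V<150)&(P[...,0]<480)&(P[...,1]>140)&(P[...,2]>20)&(P[...,2]<45))
    rep('wire',wk&(P[...,0]<480)&(P[...,1]>180)&(P[...,2]>122))
    # crops
z=np.load('/tmp/top.npz');a=cv2.resize(z['im'][130:280,215:375],None,fx=5,fy=4,interpolation=2)
cv2.imwrite('pics/tc.png',a[:,:,::-1])
z=np.load('/tmp/side.npz');a=cv2.resize(z['im'][150:350,230:430],None,fx=3,fy=3,interpolation=2)
cv2.imwrite('pics/sc.png',a[:,:,::-1])
E
```

```text
top blue 37 mean [460.  305.9  98.6] lo [450. 237.  94.] hi [475. 425. 103.] ax [0.132 0.991]
top bluetop 37 mean [460.  305.9  98.6] lo [450. 237.  94.] hi [475. 425. 103.] ax [0.132 0.991]
top orange 33 mean [431.5  95.7  81.4] lo [412.  84.  71.] hi [447. 109.  92.] ax [-0.969  0.248]
top orangeHi 26 mean [432.4  94.9  83.7] lo [412.  83.  75.] hi [447. 107.  92.] ax [-0.971  0.238]
top red 0
top base 43 mean [641.8 119.4  13.3] lo [601.  86.   8.] hi [672. 145.  23.] ax [-0.898 -0.44 ]
top upr 38 mean [666.7 100.4 212.3] lo [658.  77. 201.] hi [674. 125. 220.] ax [-0.303  0.953]
top wires 61 mean [664.3 104.6 180.1] lo [658.  77. 151.] hi [672. 125. 209.] ax [-0.292  0.957]
top desk 3442 mean [274.9 163.9   0.8] lo [ 251. -137.   -5.] hi [299. 468.   7.] ax [-0.  1.]
top holder 76 mean [454.3 330.1  31.7] lo [438. 260.  21.] hi [472. 400.  41.] ax [0.101 0.995]
top wire 56 mean [463.9 335.5 156.6] lo [458. 305. 126.] hi [471. 367. 164.] ax [0.141 0.99 ]
side blue 218 mean [472.8 386.2  86.4] lo [452. 234.  23.] hi [482. 448.  99.] ax [0.135 0.991]
side bluetop 169 mean [470.3 368
[... 244 characters left out ...]
96.] ax [-0.991  0.135]
side red 13 mean [603.1  85.1 201.1] lo [597.  72. 198.] hi [608. 100. 203.] ax [-0.28  0.96]
side base 1316 mean [637.  106.2  11.6] lo [577.  35.   7.] hi [701. 166.  15.] ax [-0.057  0.998]
side upr 106 mean [665.1 109.8 209.9] lo [634.  81. 200.] hi [681. 132. 218.] ax [-0.18   0.984]
side wires 212 mean [663.2 112.4 183.8] lo [613.  80. 151.] hi [682. 133. 209.] ax [-0.587  0.81 ]
side desk 3594 mean [276.2 256.3  -0.4] lo [ 253. -119.   -3.] hi [299. 475.   2.] ax [0. 1.]
side holder 543 mean [465.2 341.2  31.9] lo [443. 252.  21.] hi [480. 415.  42.] ax [0.023 1.   ]
side wire 131 mean [467.1 349.  147.3] lo [461. 310. 123.] hi [472. 372. 160.] ax [0.12  0.993]
```

View pics/tc.png

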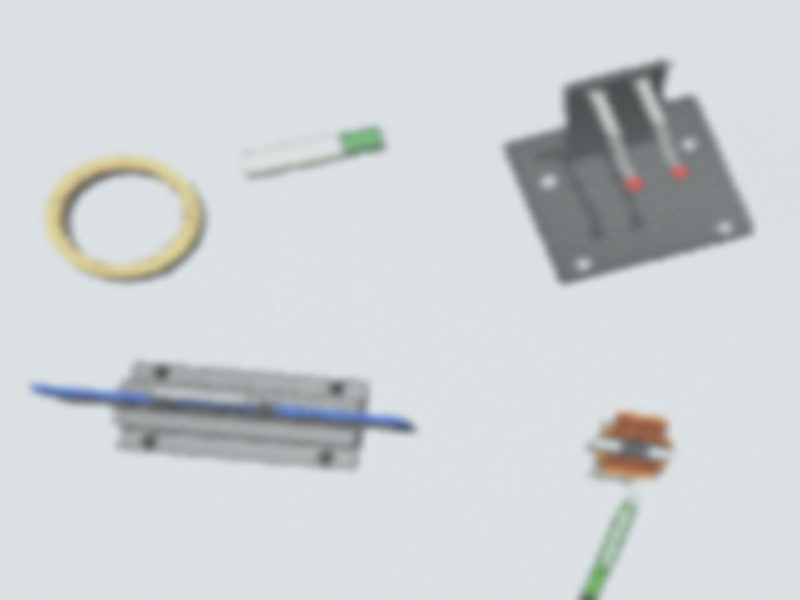

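View pics/sc.png

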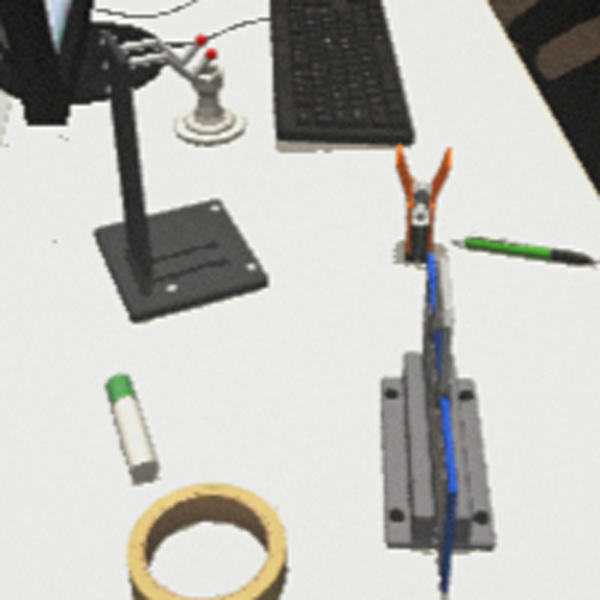

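The crops show the two red hook tips at (634,184) and (680,172), with the stand turned about +0.28 rad. The card runs from (35,388) to (410,427) with its handle near the middle, and the clip's pin is nearly parallel to the card.

```bash
cat >> h.py <<'E'
def go(x,y,z,az=None):
    "TCP target in world mm; az = azimuth (rad) of tool y"
    s=readout.sense();R=np.array(s['orientation']);p=np.array(s['eef_pos'])
    d=R.T@(np.array([x,y,z])-p)/1000
    t=0
    if az is not None:
        a=np.arctan2(R[1,1],R[0,1]); t=-((az-a+np.pi/2)%np.pi-np.pi/2)
    print('shift',d.round(4),'turn',round(t,3),'| p',p.round(1),'az',np.arctan2(R[1,1],R[0,1]).round(3),'q7',round(s['q'][6],2),'t',s['clock'],'w',round(s['gripper_width'],1),'g',round(s['grip_force'],1),'F',np.round(s['ft_force'],1))
E
python3 - <<'E'
from h import *
for n in('top','side'):
    z=np.load(f'/tmp/{n}.npz');P=cloud(n,z['d']);ok=z['d']>0
    for y in range(-700,480,80):
        m=ok&(abs(P[...,1]-y)<40)&(P[...,0]>380)&(P[...,0]<1000)
        f=lambda lo,hi:(lambda q:(q.min(0)[0].round(),) if len(q)>4 else '-')(P[m&(P[...,2]>lo)&(P[...,2]<hi)])
        print(n,y,'150-280',f(150,280),'280-600',f(280,600),'600+',f(600,1200))
z=np.load('/tmp/side.npz');im=z['im'];P=cloud('side',z['d'])
for n in('top','side'):
    z=np.load(f'/tmp/{n}.npz');im=z['im'];P=cloud(n,z['d'])
    m=(im.max(-1)<110)&(P[...,2]>5)&(P[...,2]<25)&(abs(P[...,0]-640)<85)&(abs(P[...,1]-95)<85)
    print(n,len(P[m]),cv2.minAreaRect(P[m][:,:2].astype(np.float32)))
    m=(P[...,2]>130)&(P[...,2]<165)&(abs(P[...,0]-465)<15)&(abs(P[...,1]-340)<45)
    q=P[m&(P[...,2]>148)];print('bar',len(q),q.mean(0),np.percentile(q[:,1],[2,98]))
    q=P[m];print('handle y range',q[:,1].min(),q[:,1].max(), (q[:,1].min()+q[:,1].max())/2)
go(500,-350,260,-0.13)
E
```

```text
top -700 150-280 (np.float64(884.0),) 280-600 (np.float64(893.0),) 600+ -
top -620 150-280 (np.float64(888.0),) 280-600 (np.float64(894.0),) 600+ -
top -540 150-280 (np.float64(717.0),) 280-600 (np.float64(724.0),) 600+ -
top -460 150-280 (np.float64(735.0),) 280-600 (np.float64(732.0),) 600+ -
top -380 150-280 (np.float64(737.0),) 280-600 (np.float64(735.0),) 600+ -
top -300 150-280 (np.float64(740.0),) 280-600 (np.float64(738.0),) 600+ -
top -220 150-280 (np.float64(744.0),) 280-600 (np.float64(740.0),) 600+ -
top -140 150-280 (np.float64(746.0),) 280-600 (np.float64(744.0),) 600+ -
top -60 150-280 (np.float64(736.0),) 280-600 (np.float64(743.0),) 600+ -
top 20 150-280 (np.float64(921.0),) 280-600 (np.float64(788.0),) 600+ -
top 100 150-280 (np.float64(594.0),) 280-600 (np.float64(788.0),) 600+ -
top 180 150-280 - 280-600 (np.float64(788.0),) 600+ -
top 260 150-280 - 280-600 (np.float64(787.0),) 600+ (np.float64(835.0),)
top 340 150-280 (np.float64(458.0),) 280-600 (np.float64(788.0),) 600+ (np.float64(841.0),)
top 420 150-280 - 280-600 (np.float64(788.0),) 600+ -
side -700 150-280
[... 944 characters left out ...]
00+ -
side 420 150-280 - 280-600 (np.float64(789.0),) 600+ -
top 43 ((635.9319458007812, 114.37449645996094), (62.853336334228516, 74.84617614746094), 87.70928192138672)
bar 52 [464.118208   336.68832314 158.73234407] [305.78673145 367.42777183]
handle y range 305.2321168889016 367.68504322252426 336.4585800557129
side 1314 ((639.3279418945312, 97.04203033447266), (115.61993408203125, 126.88268280029297), 16.99713706970215)
bar 78 [466.73317947 347.22296294 156.82897837] [315.668405   370.86521025]
handle y range 307.7738322843158 372.2457586145749 340.0097954494454
shift [ 0.3306 -0.1115 -0.038 ] turn -1.053 | p [ 236.1 -578.2  221.9] az -1.183 q7 -0.08 t 0.1 w 87.7 g 0.0 F [-0.3  0.2  0.1]
```

Request:
{"name": "drive_tool", "arguments": {"plan": [[1,0.066,-0.022,-0.008,-0.18],[1,0.125,-0.042,-0.015,-0.36],[1,0.185,-0.062,-0.022,-0.54],[1,0.24,-0.082,-0.03,-0.72],[1,0.3,-0.1,-0.038,-0.9]], "squeeze": 55}}

```text
clock: 0.72
eef_pos: [472.6, -374.8, 260.0]
orientation: [[0.274, 0.962, -0.0], [0.962, -0.274, 0.0], [-0.0, -0.0, -1.0]]
ft_force: [-0.2, -0.2, -0.3]
gripper_width: 87.8
grip_force: 0.0
```

```bash
python3 -c "
from h import *
go(500,-50,260,-0.13)"
```

```text
shift [ 0.3199 -0.0626  0.    ] turn -0.147 | p [ 472.6 -374.8  260. ] az -0.277 q7 0.22 t 0.725 w 87.8 g 0.0 F [-0.2 -0.2 -0.3]
```

Request:
{"name": "drive_tool", "arguments": {"plan": [[1,0.06,-0.012,0,-0.05],[1,0.12,-0.024,0,-0.1],[1,0.18,-0.036,0,-0.147],[1,0.24,-0.048,0,-0.147],[1,0.3,-0.06,0,-0.147]]}}

```text
clock: 1.35
eef_pos: [497.4, -69.7, 259.8]
orientation: [[0.136, 0.991, -0.0], [0.991, -0.136, -0.0], [-0.0, -0.0, -1.0]]
ft_force: [1.5, 0.1, 0.0]
gripper_width: 88.0
grip_force: 0.0
```

```bash
python3 -c "
from h import *
go(477,424,200,-0.134)"
```

```text
shift [ 0.4864 -0.0873  0.0597] turn -0.002 | p [497.4 -69.7 259.8] az -0.136 q7 -0.2 t 1.35 w 88.0 g 0.0 F [1.5 0.1 0. ]
```

Request:
{"name": "drive_tool", "arguments": {"plan": [[1,0.06,-0.011,0,0],[1,0.12,-0.022,0,0],[1,0.18,-0.033,0,0],[1,0.24,-0.044,0,0],[1,0.3,-0.055,0,0]]}}

```text
clock: 1.98
eef_pos: [483.6, 234.7, 259.7]
orientation: [[0.136, 0.991, 0.0], [0.991, -0.136, -0.0], [-0.0, 0.0, -1.0]]
ft_force: [0.7, -0.3, 0.1]
gripper_width: 87.7
grip_force: 0.0
```

Request:
{"name": "drive_tool", "arguments": {"plan": [[1,0.06,-0.011,0,0],[1,0.12,-0.021,0.01,0],[1,0.18,-0.032,0.04,0],[1,0.186,-0.032,0.06,0],[1,0.186,-0.032,0.06,0]]}}

```text
clock: 2.6
eef_pos: [476.4, 420.9, 197.3]
orientation: [[0.134, 0.991, -0.004], [0.991, -0.134, -0.003], [-0.004, -0.003, -1.0]]
ft_force: [0.7, -0.5, 1.2]
gripper_width: 88.1
grip_force: 0.0
```

```bash
python3 -c "
from h import *
im,d=grab('side');P=cloud('side',d)
cv2.imwrite('pics/s2.png',cv2.resize(im[150:370,250:470],None,fx=2.7,fy=2.7,interpolation=2)[:,:,::-1])
go(477,424,67,-0.134)"
```

```text
shift [ 0.0039 -0.0008  0.1319] turn -0.002 | p [477.5 420.3 198.9] az -0.136 q7 -1.21 t 2.65 w 87.5 g 0.0 F [-0.1 -0.4 -0.5]
```

View pics/s2.png

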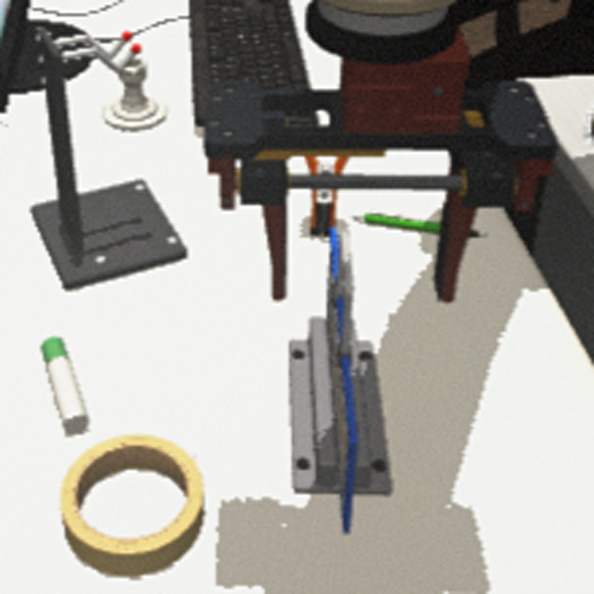

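The open gripper is centred over the card's outer end. The fingers are at columns 278 and 447, with the card's edge near column 345 between them. I'll lower and grip.

Request:
{"name": "drive_tool", "arguments": {"plan": [[1,0.004,-0.001,0.05,0],[1,0.004,-0.001,0.1,0],[1,0.004,-0.001,0.132,0],[1,0.004,-0.001,0.132,0],[1,0.004,-0.001,0.132,0]]}}

```text
clock: 3.28
eef_pos: [478.6, 425.7, 70.2]
orientation: [[0.137, 0.991, 0.002], [0.991, -0.137, 0.002], [0.002, 0.002, -1.0]]
ft_force: [-1.0, 0.0, 0.6]
gripper_width: 87.9
grip_force: 0.0
```

Request:
{"name": "drive_tool", "arguments": {"plan": [[-1,0,0,0,0],[-1,0,0,0,0],[-1,0,0,0,0],[-1,0,0,0,0],[-1,0,0,0,0]], "squeeze": 55}}

```text
clock: 3.9
eef_pos: [476.9, 425.9, 67.8]
orientation: [[0.135, 0.991, -0.0], [0.991, -0.135, -0.0], [-0.0, -0.0, -1.0]]
ft_force: [0.1, -0.3, 0.2]
gripper_width: 41.3
grip_force: 0.0
```

Request:
{"name": "drive_tool", "arguments": {"plan": [[-1,0,0,0,0],[-1,0,0,0,0],[-1,0,0,0,0],[-1,0,0,0,0],[-1,0,0,0,0]]}}

```text
clock: 4.53
eef_pos: [476.9, 425.8, 67.8]
orientation: [[0.136, 0.991, -0.0], [0.991, -0.136, -0.0], [-0.0, -0.0, -1.0]]
ft_force: [0.1, -1.3, 0.4]
gripper_width: 4.7
grip_force: 55.0
```

Request:
{"name": "drive_tool", "arguments": {"plan": [[-1,0,0,0,0],[-1,0,0,0,0]]}}

```text
clock: 4.78
eef_pos: [477.0, 425.8, 67.8]
orientation: [[0.136, 0.991, -0.0], [0.991, -0.136, -0.0], [-0.0, -0.0, -1.0]]
ft_force: [-0.4, 0.1, -0.5]
gripper_width: 4.6
grip_force: 55.0
```

Request:
{"name": "drive_tool", "arguments": {"plan": [[-1,0,0,-0.015,0],[-1,0,0,-0.03,0],[-1,0,0,-0.055,0],[-1,0,0,-0.09,0],[-1,0,0,-0.125,0]]}}

```text
clock: 5.4
eef_pos: [477.0, 426.0, 195.3]
orientation: [[0.135, 0.991, 0.001], [0.991, -0.135, 0.001], [0.001, 0.001, -1.0]]
ft_force: [0.2, 0.4, -1.1]
gripper_width: 5.1
grip_force: 55.0
```

```bash
cat >> h.py <<'E'
def card(y0,y1,x0=380,x1=700,zmin=60):
    im,d=grab('side');P=cloud('side',d);h=cv2.cvtColor(im,cv2.COLOR_RGB2HSV).astype(int)
    ok=(d>0)&(P[...,0]>x0)&(P[...,0]<x1)&(P[...,1]>y0)&(P[...,1]<y1)
    b=P[ok&(abs(h[...,0]-112)<14)&(h[...,1]>110)&(P[...,2]>zmin)]
    print('blue',len(b),b.min(0).round(),b.max(0).round())
    t=b[b[:,2]>b[:,2].max()-8];k=t-t.mean(0);w,v=np.linalg.eigh(k.T@k);print('top edge',len(t),t.mean(0).round(1),'dir',v[:,2].round(3))
    return im,P,ok
E
python3 -c "
from h import *
im,P,ok=card(200,480)
for n in ('side','top'):
    if n=='top': im,d=grab('top');P=cloud('top',d);ok=d>0
    q=P[ok&(P[...,2]>250)&(P[...,2]<300)&(abs(P[...,0]-467)<20)&(abs(P[...,1]-338)<40)]
    print('handle',len(q),q.mean(0).round(1),q.min(0).round(1),q.max(0).round(1))
go(477,424,195)
"
```

```text
blue 159 [461. 413. 138.] [482. 468. 455.]
top edge 1 [460.6 467.7 455.3] dir [0. 0. 1.]<string>:7: RuntimeWarning: Mean of empty slice.
  ret = um.true_divide(
Traceback (most recent call last):
ValueError: zero-size array to reduction operation minimum which has no identity
```

```bash
python3 -c "
from h import *
go(528,155,195,0.285)
"
```

```text
shift [-0.2637  0.0863  0.0043] turn -0.421 | p [478.2 427.9 200.5] az -0.136 q7 -1.22 t 5.45 w 4.6 g 55.0 F [0.9 1.5 2.2]
```

Request:
{"name": "drive_tool", "arguments": {"plan": [[-1,-0.04,0.014,0,-0.08],[-1,-0.09,0.03,0,-0.17],[-1,-0.14,0.046,0,-0.26],[-1,-0.19,0.062,0,-0.35],[-1,-0.24,0.078,0,-0.421]]}}

```text
clock: 6.08
eef_pos: [522.1, 175.9, 194.1]
orientation: [[-0.284, 0.959, 0.002], [0.959, 0.284, 0.0], [-0.0, 0.002, -1.0]]
ft_force: [1.7, -0.3, -0.4]
gripper_width: 4.8
grip_force: 55.0
```

Request:
{"name": "drive_tool", "arguments": {"plan": [[-1,0,0,0,0],[-1,0,0,0,0],[-1,0,0,0,0]]}}

```text
clock: 6.45
eef_pos: [521.3, 179.4, 193.4]
orientation: [[-0.283, 0.959, 0.001], [0.959, 0.283, 0.001], [0.001, 0.001, -1.0]]
ft_force: [0.1, -0.0, -0.3]
gripper_width: 4.6
grip_force: 55.0
```

```bash
python3 -c "
from h import *
go(528,155,136,0.285)
im,d=grab('top')
cv2.imwrite('pics/t3.png',cv2.resize(im[100:260,220:420],None,fx=3,fy=3,interpolation=2)[:,:,::-1])
im,d=grab('side')
cv2.imwrite('pics/s3.png',cv2.resize(im[70:300,220:480],None,fx=2.3,fy=2.3,interpolation=2)[:,:,::-1])
"
python3 -c "
import cv2,numpy as np
a=cv2.imread('pics/s3.png');b=cv2.imread('pics/t3.png');print(a.shape,b.shape)
"
```

```text
shift [-0.0253 -0.0006  0.0574] turn 0.002 | p [521.3 179.4 193.4] az 0.287 q7 -0.42 t 6.45 w 4.6 g 55.0 F [ 0.1 -0.  -0.3]
(529, 598, 3) (480, 600, 3)
```

View pics/s3.png

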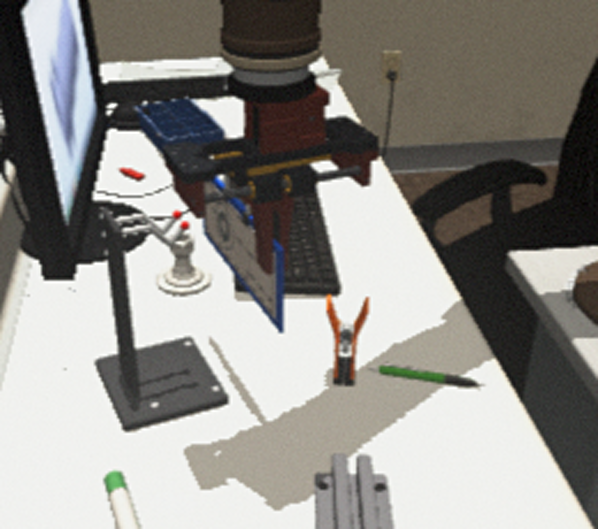

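The side view shows the card held by the near end at (265,250) with its handle still behind the gripper. The hook tips are at (180,220). I'll measure the card's tilt and the handle from depth.

```bash
cat >> h.py <<'E'
def plane(n='side'):
    "points near the card's plane, in tool frame at TCP (x along card, y normal, z down)"
    z=np.load(f'/tmp/{n}.npz');d=z['d'];s=readout.sense();R=np.array(s['orientation']);p=np.array(s['eef_pos'])
    Q=(cloud(n,d)-p)@R; ok=(d>0)&(abs(Q[...,1])<12)&(Q[...,0]>-215)&(Q[...,0]<40)&(Q[...,2]>-110)&(Q[...,2]<80)
    return Q[ok]
E
python3 -c "
from h import *
for n in('side','top'):
    Q=plane(n); print(n,len(Q))
    for x in range(-205,41,15):
        q=Q[abs(Q[:,0]-x)<7.5]
        if len(q)>2: print(x,len(q),'z',q[:,2].min().round(),q[:,2].max().round(),'y',np.median(q[:,1]).round(1))
go(528,155,136,0.285)
"
```

```text
side 1510
-190 13 z -8.0 58.0 y 1.5
-175 40 z -15.0 57.0 y 1.8
-160 49 z -29.0 58.0 y 1.8
-145 53 z -31.0 59.0 y 1.8
-130 56 z -31.0 58.0 y 2.0
-115 85 z -90.0 58.0 y 2.0
-100 75 z -91.0 58.0 y 1.9
-85 79 z -30.0 58.0 y 1.6
-70 82 z -31.0 58.0 y 1.8
-55 96 z -41.0 58.0 y 1.7
-40 78 z -30.0 57.0 y 1.8
-25 45 z -8.0 59.0 y 1.9
-10 70 z -65.0 59.0 y 2.1
5 362 z -102.0 59.0 y 1.7
20 237 z -110.0 59.0 y 0.3
35 90 z -105.0 -84.0 y -3.7
top 201
-190 35 z -35.0 54.0 y -4.8
-175 36 z -35.0 56.0 y -5.0
-160 39 z -33.0 58.0 y -4.8
-145 35 z -34.0 46.0 y -4.8
-130 29 z -35.0 51.0 y -4.8
-115 23 z -95.0 -26.0 y -3.8
shift [-0.0251 -0.0004  0.0571] turn 0.002 | p [521.3 179.1 193.1] az 0.287 q7 -0.42 t 6.55 w 4.6 g 55.0 F [-0.2 -0.2 -0.9]
```

Request:
{"name": "drive_tool", "arguments": {"plan": [[-1,-0.015,0,0.02,0],[-1,-0.025,0,0.045,0],[-1,-0.025,0,0.062,0],[-1,-0.025,0,0.062,0],[-1,-0.025,0,0.062,0]]}}

```text
clock: 7.18
eef_pos: [528.9, 154.7, 131.6]
orientation: [[-0.282, 0.959, 0.001], [0.959, 0.282, 0.001], [0.001, 0.001, -1.0]]
ft_force: [-0.1, 0.9, -0.8]
gripper_width: 4.5
grip_force: 55.0
```

```bash
python3 -c "
from h import *
go(595.3,174.5,131,0.285)
im,d=grab('side'); grab('top')
s=readout.sense();R=np.array(s['orientation']);p=np.array(s['eef_pos'])
h=cv2.cvtColor(im,cv2.COLOR_RGB2HSV).astype(int);Q=(cloud('side',d)-p)@R
W=cloud('side',d);m=(d>0)&((h[...,0]<6)|(h[...,0]>174))&(h[...,1]>150)&(W[...,2]>185)&(W[...,2]<215)&(abs(W[...,0]-603)<30)&(abs(W[...,1]-85)<40)
print('tips tool',Q[m].round(0).tolist())
z=np.load('/tmp/top.npz');im=z['im'];d=z['d'];h=cv2.cvtColor(im,cv2.COLOR_RGB2HSV).astype(int);W=cloud('top',d)
m=((h[...,0]<8)|(h[...,0]>172))&(h[...,1]>90)&(np.mgrid[:400,:640][0]>150)&(np.mgrid[:400,:640][0]<200)&(abs(np.mgrid[:400,:640][1]-345)<25)
v,u=np.nonzero(m);print(list(zip(u,v)))
c=eyes.camera_info('top');R0=np.array(c['R']);t=np.array(c['t']).ravel()
o=-R0.T@t
for uu,vv in zip(u,v):
    r=R0.T@np.array([(uu-c['cx'])/c['fx'],(vv-c['cy'])/c['fy'],1]);X=o+r*(200-o[2])/r[2];print(X.round(0),end=' ')
"
```

```text
shift [0.0002 0.0693 0.0006] turn 0.001 | p [528.9 154.7 131.6] az 0.286 q7 -0.43 t 7.175 w 4.5 g 55.0 F [-0.1  0.9 -0.8]
tips tool []
[(np.int64(350), np.int64(172)), (np.int64(351), np.int64(172)), (np.int64(349), np.int64(173)), (np.int64(350), np.int64(173)), (np.int64(351), np.int64(173)), (np.int64(350), np.int64(174)), (np.int64(351), np.int64(174))]
[609.  69. 200.] [609.  66. 200.] [606.  72. 200.] [606.  69. 200.] [606.  66. 200.] [603.  69. 200.] [603.  66. 200.]
```

Request:
{"name": "drive_tool", "arguments": {"plan": [[-1,-0.002,0.02,0,0],[-1,-0.002,0.04,0,0],[-1,-0.002,0.056,0,0],[-1,-0.002,0.069,0,0],[-1,-0.002,0.069,0,0]]}}

```text
clock: 7.9
eef_pos: [596.1, 171.4, 131.1]
orientation: [[-0.281, 0.96, 0.0], [0.96, 0.281, 0.0], [0.0, 0.001, -1.0]]
ft_force: [-0.5, -1.0, -0.7]
gripper_width: 5.1
grip_force: 55.0
```

```bash
python3 -c "
from h import *
go(595.3,174.5,103,0.285)
im,d=grab('side')
a=cv2.resize(im[100:260,220:380],None,fx=3.7,fy=3.7,interpolation=2)
cv2.imwrite('pics/s4.png',a[:,:,::-1])
"
```

```text
shift [0.0032 0.0001 0.0281] turn -0.0 | p [596.1 171.4 131.1] az 0.285 q7 -0.42 t 7.9 w 5.1 g 55.0 F [-0.5 -1.  -0.7]
```

View pics/s4.png

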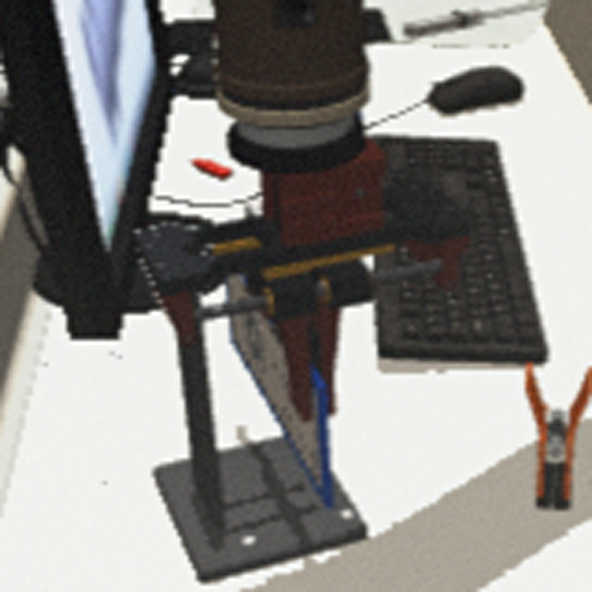

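The gripper's body is clear of the upright on the near side and there is no contact force. The card stands over the base with its bar over the hook, so I'll lower it.

Request:
{"name": "drive_tool", "arguments": {"plan": [[-1,0.001,0,0.008,0],[-1,0.001,0,0.016,0],[-1,0.001,0,0.022,0],[-1,0.001,0,0.025,0],[-1,0.001,0,0.025,0]]}}

```text
clock: 8.57
eef_pos: [595.1, 171.9, 105.6]
orientation: [[-0.281, 0.96, -0.0], [0.96, 0.281, -0.0], [0.0, -0.0, -1.0]]
ft_force: [-0.9, -0.2, -0.7]
gripper_width: 4.8
grip_force: 55.0
```

Request:
{"name": "drive_tool", "arguments": {"plan": [[-1,0,0,0.001,0],[-1,0,0,0.003,0],[-1,0,0,0.003,0]]}}

```text
clock: 8.95
eef_pos: [595.1, 172.0, 103.1]
orientation: [[-0.281, 0.96, -0.0], [0.96, 0.281, -0.0], [-0.0, -0.0, -1.0]]
ft_force: [-2.7, -0.6, 2.1]
gripper_width: 4.7
grip_force: 55.0
```

Request:
{"name": "drive_tool", "arguments": {"plan": [[-1,0,-0.0015,0.0005,0],[-1,0,-0.0025,0.001,0],[-1,0,-0.0025,0.001,0]]}}

```text
clock: 9.32
eef_pos: [594.0, 171.5, 102.6]
orientation: [[-0.282, 0.96, 0.003], [0.96, 0.282, 0.001], [-0.0, 0.003, -1.0]]
ft_force: [4.3, 0.7, 5.5]
gripper_width: 4.6
grip_force: 55.0
```

Request:
{"name": "drive_tool", "arguments": {"plan": [[-1,0,0.001,-0.001,0],[-0.6,0,0.001,-0.001,0],[-0.4,0,0.001,-0.001,0],[-0.2,0,0.001,-0.001,0],[0,0,0.001,-0.001,0]]}}

```text
clock: 9.95
eef_pos: [593.6, 171.4, 102.7]
orientation: [[-0.281, 0.96, -0.001], [0.96, 0.281, -0.0], [0.0, -0.001, -1.0]]
ft_force: [-0.3, 0.4, -0.6]
gripper_width: 40.8
grip_force: 0.0
```

Request:
{"name": "drive_tool", "arguments": {"plan": [[0,0,0,0,0],[0,0,0,0,0],[0,0,0,-0.03,0],[0,0,0,-0.08,0],[0,0,0,-0.13,0]]}}

```text
clock: 10.58
eef_pos: [593.5, 171.5, 234.1]
orientation: [[-0.281, 0.96, -0.001], [0.96, 0.281, 0.0], [0.0, -0.001, -1.0]]
ft_force: [1.3, 0.2, 0.0]
gripper_width: 43.7
grip_force: 0.0
```

```bash
python3 -c "
from h import *
print(readout.sense()['gripper_width'])
go(450,200,240,-0.18)
"
```

```text
43.67652564543653
shift [ 0.0677 -0.1297 -0.0058] turn 0.465 | p [593.5 171.5 234.1] az 0.285 q7 -0.35 t 10.575 w 43.7 g 0.0 F [1.3 0.2 0. ]
```

```bash
python3 -c "
from h import *
go(432,-40,240,-0.18)
"
```

```text
shift [-0.1575 -0.2145 -0.0058] turn 0.465 | p [593.5 171.5 234.1] az 0.285 q7 -0.35 t 10.575 w 43.7 g 0.0 F [1.3 0.2 0. ]
```

Request:
{"name": "drive_tool", "arguments": {"plan": [[1,0,-0.05,-0.006,0.1],[1,-0.03,-0.1,-0.006,0.2],[1,-0.07,-0.14,-0.006,0.3],[1,-0.11,-0.18,-0.006,0.4],[1,-0.157,-0.214,-0.006,0.465]]}}

```text
clock: 11.2
eef_pos: [431.4, -40.5, 239.2]
orientation: [[0.181, 0.983, 0.001], [0.983, -0.181, -0.001], [-0.001, 0.001, -1.0]]
ft_force: [1.1, -0.5, -0.3]
gripper_width: 87.2
grip_force: 0.0
```

Request:
{"name": "drive_tool", "arguments": {"plan": [[1,0,0,0,0],[1,0,0,0,0],[1,0,0,0,0]]}}

```text
clock: 11.58
eef_pos: [433.1, -37.8, 239.0]
orientation: [[0.176, 0.984, 0.0], [0.984, -0.176, 0.001], [0.001, 0.0, -1.0]]
ft_force: [0.1, -0.2, -0.4]
gripper_width: 87.8
grip_force: 0.0
```

```bash
python3 -c "
from h import *
im,P,ok=card(-60,230,520,700,40)
W=P
q=P[ok&(P[...,2]>150)&(P[...,2]<190)&(abs(P[...,0]-619)<12)]
print('handle legs',len(q),q.mean(0).round(1),q.min(0).round(),q.max(0).round())
cv2.imwrite('pics/s5.png',cv2.resize(im[120:270,230:390],None,fx=4.5,fy=4,interpolation=2)[:,:,::-1])
h=cv2.cvtColor(im,cv2.COLOR_RGB2HSV).astype(int);d=np.load('/tmp/side.npz')['d']
m=(d>0)&(abs(h[...,0]-10)<8)&(h[...,1]>130)&(abs(P[...,0]-432)<40)&(abs(P[...,1]-100)<40)&(P[...,2]>40)
q=P[m];hi=q[q[:,2]>82]
for nm,s in (('A',hi[hi[:,0]>433]),('B',hi[hi[:,0]<=433])): print(nm,len(s),s.mean(0).round(1),s.min(0).round(),s.max(0).round())
# pin/dark parts
m=(d>0)&(abs(P[...,0]-432)<40)&(abs(P[...,1]-100)<40)&(P[...,2]>8); q=P[m];print('all',q.min(0).round(),q.max(0).round())
g=q[(q[:,2]>40)&(q[:,2]<60)];print('pin zone',g.mean(0).round(1),g.min(0).round(),g.max(0).round())
go(432,98,240,-0.18)
"
```

```text
blue 157 [586. -14.  43.] [651. 196. 135.]
top edge 92 [616.5  99.2 131.3] dir [-0.29   0.957  0.   ]
handle legs 77 [615.5 100.2 172.9] [607.  58. 150.] [630. 122. 190.]
A 25 [449.9  98.6  91.7] [445.  80.  84.] [454. 109.  97.]
B 20 [413.1 105.2  89.7] [408.  86.  82.] [417. 116.  96.]
all [397.  73.   8.] [454. 123.  97.]
pin zone [431.9 106.2  52.8] [421.  73.  41.] [444. 123.  59.]
shift [ 0.1336 -0.0249 -0.0011] turn 0.003 | p [433.  -37.9 238.8] az -0.177 q7 -0.27 t 11.625 w 87.7 g 0.0 F [0.6 0.2 0.2]
```

View pics/s5.png

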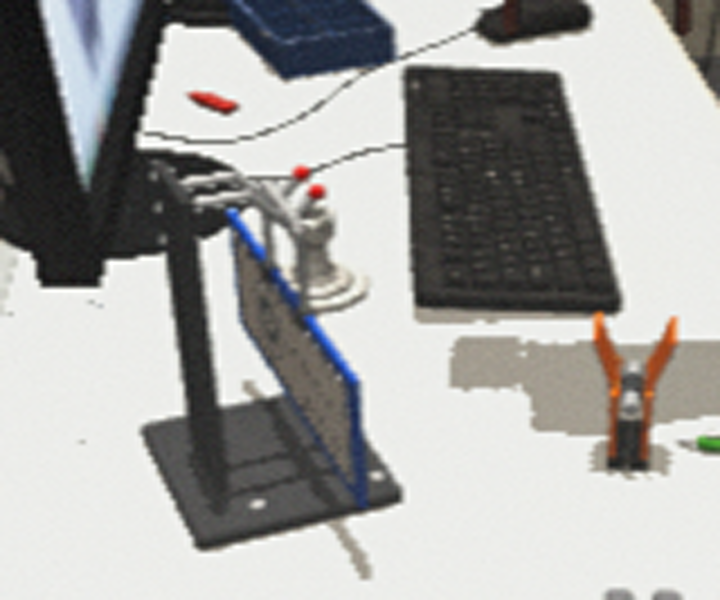

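The card hangs by its bar on both wires, with its top edge level from (232,212) to (355,378). The clip stands at (630,400) with handle tips at (600,320) and (675,322).

Request:
{"name": "drive_tool", "arguments": {"plan": [[1,0.05,-0.009,0,0],[1,0.1,-0.018,0,0],[1,0.134,-0.025,0.02,0],[1,0.134,-0.025,0.07,0],[1,0.134,-0.025,0.1,0]]}}

```text
clock: 12.25
eef_pos: [431.0, 98.6, 137.0]
orientation: [[0.175, 0.984, -0.002], [0.985, -0.175, 0.001], [0.0, -0.002, -1.0]]
ft_force: [0.2, -0.1, -0.3]
gripper_width: 87.4
grip_force: 0.0
```

Request:
{"name": "drive_tool", "arguments": {"plan": [[1,0,0,0,0],[1,0,0,0,0]]}}

```text
clock: 12.5
eef_pos: [432.6, 97.9, 139.8]
orientation: [[0.178, 0.984, 0.001], [0.984, -0.178, 0.001], [0.001, 0.001, -1.0]]
ft_force: [0.6, 0.5, 0.2]
gripper_width: 87.6
grip_force: 0.0
```

```bash
python3 -c "
from h import *
go(431.7,98,61,-0.178)"
```

```text
shift [-0.0002 -0.0009  0.0788] turn -0.001 | p [432.6  97.9 139.8] az -0.179 q7 -0.75 t 12.5 w 87.6 g 0.0 F [0.6 0.5 0.2]
```

Request:
{"name": "drive_tool", "arguments": {"plan": [[1,0,-0.001,0.04,0],[1,0,-0.001,0.07,0],[1,0,-0.001,0.079,0],[1,0,-0.001,0.079,0],[1,0,-0.001,0.079,0]]}}

```text
clock: 13.12
eef_pos: [432.1, 97.5, 61.2]
orientation: [[0.179, 0.984, 0.002], [0.984, -0.179, 0.0], [0.001, 0.002, -1.0]]
ft_force: [0.4, -1.3, -0.7]
gripper_width: 88.3
grip_force: 0.0
```

Request:
{"name": "drive_tool", "arguments": {"plan": [[-1,0,0,0,0],[-1,0,0,0,0],[-1,0,0,0,0],[-1,0,0,0,0],[-1,0,0,0,0]], "squeeze": 45}}

```text
clock: 13.75
eef_pos: [431.2, 97.3, 60.1]
orientation: [[0.179, 0.984, 0.0], [0.984, -0.179, 0.0], [0.0, 0.0, -1.0]]
ft_force: [-0.3, -0.3, 7.7]
gripper_width: 41.5
grip_force: 6.0
```

Request:
{"name": "drive_tool", "arguments": {"plan": [[-1,0,0,0,0],[-1,0,0,0,0],[-1,0,0,0,0],[-1,0,0,0,0],[-1,0,0,0,0]]}}

```text
clock: 14.38
eef_pos: [430.7, 97.6, 60.2]
orientation: [[0.179, 0.984, -0.0], [0.984, -0.179, 0.0], [-0.0, -0.0, -1.0]]
ft_force: [-3.7, 1.6, 9.2]
gripper_width: 17.0
grip_force: 45.0
```

Request:
{"name": "drive_tool", "arguments": {"plan": [[-1,0,0,0,0],[-1,0,0,0,0],[-1,0,0,0,0]]}}

```text
clock: 14.75
eef_pos: [430.7, 97.6, 60.2]
orientation: [[0.179, 0.984, -0.0], [0.984, -0.179, 0.0], [-0.0, -0.0, -1.0]]
ft_force: [-4.8, 1.2, 9.6]
gripper_width: 16.8
grip_force: 45.0
```

Request:
{"name": "drive_tool", "arguments": {"plan": [[-1,0,0,-0.02,0],[-1,0,0,-0.06,0],[-1,0,0,-0.12,0],[-1,0,0,-0.18,0],[-1,0,0,-0.19,0]]}}

```text
clock: 15.38
eef_pos: [432.9, 97.7, 253.3]
orientation: [[0.18, 0.984, 0.006], [0.984, -0.18, 0.0], [0.001, 0.006, -1.0]]
ft_force: [-0.3, 0.4, -1.7]
gripper_width: 17.4
grip_force: 45.0
```

Request:
{"name": "drive_tool", "arguments": {"plan": [[-1,0,0,0,-0.12],[-1,0,0,0,-0.24],[-1,0,0,0,-0.36],[-1,0,0,0,-0.464],[-1,0,0,0,-0.464]]}}

```text
clock: 16.0
eef_pos: [430.6, 96.8, 248.8]
orientation: [[-0.279, 0.96, -0.002], [0.96, 0.279, -0.0], [0.0, -0.002, -1.0]]
ft_force: [-0.8, -0.1, -0.3]
gripper_width: 17.1
grip_force: 45.0
```

```bash
python3 -c "
from h import *
im,d=grab('side');P=cloud('side',d);s=readout.sense();R=np.array(s['orientation']);p=np.array(s['eef_pos'])
Q=(P-p)@R;ok=(d>0)&(abs(Q[...,0])<35)&(abs(Q[...,1])<35)&(Q[...,2]>0)&(Q[...,2]<80);q=Q[ok];print(len(q),q.min(0).round(),q.max(0).round())
for z in range(0,70,6):
    k=q[abs(q[:,2]-z)<3]
    if len(k): print(z,len(k),'x',k[:,0].min().round(),k[:,0].max().round(),'y',k[:,1].min().round(),k[:,1].max().round())
go(598,160,250,0.285)
W=P;c=W[(d>0)&(W[...,2]>125)&(W[...,2]<138)&(abs(W[...,0]-(616.5-.303*(W[...,1]-99.2)))<12)&(W[...,1]>125)&(W[...,1]<190)];print('edge',len(c),c.mean(0).round(1),c[:,2].max())
"
```

```text
487 [-24. -24.   1.] [25. 25. 61.]
0 17 x -4.0 23.0 y -10.0 10.0
6 46 x -23.0 22.0 y -9.0 11.0
12 58 x -19.0 25.0 y -12.0 12.0
18 35 x -22.0 22.0 y -12.0 14.0
24 41 x -24.0 22.0 y -16.0 16.0
30 41 x -24.0 22.0 y -19.0 18.0
36 47 x -22.0 22.0 y -18.0 20.0
42 51 x -23.0 22.0 y -21.0 22.0
48 72 x -22.0 23.0 y -24.0 24.0
54 70 x -22.0 23.0 y -24.0 25.0
60 9 x -20.0 22.0 y -19.0 23.0
shift [ 0.0141  0.1783 -0.0013] turn -0.003 | p [430.6  96.9 249. ] az 0.282 q7 -0.16 t 16.05 w 16.9 g 45.0 F [ 0.5 -0.3 -1.4]
edge 58 [598.4 157.2 131.1] 135.15962029862675
```

Request:
{"name": "drive_tool", "arguments": {"plan": [[-1,0.014,0.045,0,-0.003],[-1,0.014,0.09,0,-0.003],[-1,0.014,0.135,0,-0.003],[-1,0.014,0.165,0,-0.003],[-1,0.014,0.178,0,-0.003]]}}

```text
clock: 16.68
eef_pos: [598.7, 160.8, 248.4]
orientation: [[-0.281, 0.96, -0.002], [0.96, 0.281, 0.0], [0.001, -0.002, -1.0]]
ft_force: [-0.7, 0.3, -0.5]
gripper_width: 17.1
grip_force: 45.0
```

Request:
{"name": "drive_tool", "arguments": {"plan": [[-1,0,0,0,0],[-1,0,0,0,0],[-1,0,0,0.02,0],[-1,0,0,0.035,0],[-1,0,0,0.035,0]]}}

```text
clock: 17.3
eef_pos: [596.8, 159.7, 212.9]
orientation: [[-0.283, 0.959, -0.003], [0.959, 0.283, -0.001], [-0.0, -0.003, -1.0]]
ft_force: [0.6, -0.7, 0.1]
gripper_width: 16.9
grip_force: 45.0
```

```bash
cat > chk.py <<'E'
from h import *
im,d=grab('side');P=cloud('side',d);s=readout.sense();R=np.array(s['orientation']);p=np.array(s['eef_pos'])
go(598,160,176,0.285)
Q=(P-p)@R;h=cv2.cvtColor(im,cv2.COLOR_RGB2HSV).astype(int)
b=Q[(d>0)&(abs(h[...,0]-112)<14)&(h[...,1]>100)&(abs(Q[...,1])<25)&(Q[...,0]>-200)&(Q[...,0]<60)&(Q[...,2]>20)]
t=b[b[:,2]<b[:,2].min()+8];print('top edge z below TCP',np.percentile(b[:,2],[1,5]).round(1),'y fit',np.polyfit(t[:,0],t[:,1],1).round(3),'n',len(t),t.min(0).round(),t.max(0).round())
n=t[abs(t[:,0])<40];print('near',len(n),n.mean(0).round(1) if len(n) else '')
E
python3 chk.py; python3 -c "
import numpy as np,cv2
im=np.load('/tmp/side.npz')['im'];cv2.imwrite('pics/s6.png',cv2.resize(im[110:250,250:370],None,fx=4.2,fy=4.2,interpolation=2)[:,:,::-1])"
```

```text
shift [-0.0003  0.0006  0.0379] turn 0.002 | p [597.4 160.2 213.9] az 0.287 q7 -0.36 t 17.35 w 17.0 g 45.0 F [-0.8  0.5 -0.5]
top edge z below TCP [54.7 80.1] y fit [ 0.095 11.292] n 4 [11. 12. 50.] [20. 14. 58.]
near 4 [17.2 12.9 54.5]
```

View pics/s6.png

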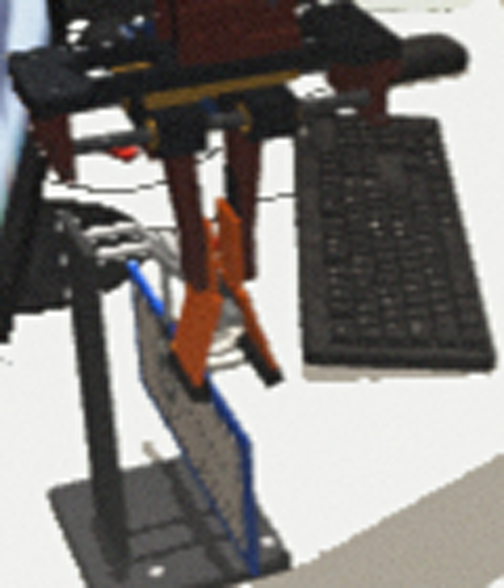

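The open clip hangs above the card edge. Its jaws at (190,385) and (265,378) are on either side of the edge line, which runs near (225,410). I'll measure the centring exactly.

```bash
sed -i 's/^t=b.*/t=b[(p[2]-b[:,2]>124)\&(p[2]-b[:,2]<140)];print("edge world top",p[2]-np.percentile(t[:,2],5),"yfit",np.polyfit(t[:,0],t[:,1],1).round(3),len(t))/;s/^n=.*/n=t[(t[:,0]>15)\&(t[:,0]<50)];print("near",len(n),n.mean(0).round(1) if len(n) else 0)/' chk.py; python3 chk.py
```

```text
shift [-0.0005  0.0001  0.0387] turn 0.002 | p [597.8 160.4 214.7] az 0.287 q7 -0.36 t 17.4 w 17.0 g 45.0 F [-0.7  0.1 -0.1]
edge world top 133.65451778480696 yfit [-0.004  0.522] 69
near 12 [26.   0.3 84.9]
```

Centred to 0.5 mm and parallel with the card. I'll lower 38 mm.

Request:
{"name": "drive_tool", "arguments": {"plan": [[-1,0,0.0005,0.01,0],[-1,0,0.0005,0.02,0],[-1,0,0.0005,0.03,0],[-1,0,0.0005,0.037,0],[-1,0,0.0005,0.037,0]]}}

```text
clock: 18.02
eef_pos: [598.1, 160.5, 177.1]
orientation: [[-0.283, 0.959, -0.001], [0.959, 0.283, -0.0], [0.0, -0.001, -1.0]]
ft_force: [-0.2, -0.1, 0.1]
gripper_width: 16.8
grip_force: 45.0
```

Request:
{"name": "drive_tool", "arguments": {"plan": [[-1,0,0,0,0],[-1,0,0,0,0],[-1,0,0,0,0],[-1,0,0,0,0]]}}

```text
clock: 18.52
eef_pos: [598.5, 160.7, 178.0]
orientation: [[-0.283, 0.959, 0.0], [0.959, 0.283, 0.0], [-0.0, 0.0, -1.0]]
ft_force: [-0.5, 0.1, -0.6]
gripper_width: 17.2
grip_force: 45.0
```

```bash
python3 chk.py; python3 -c "
import numpy as np,cv2
im=np.load('/tmp/side.npz')['im'];cv2.imwrite('pics/s7.png',cv2.resize(im[110:250,250:370],None,fx=4.2,fy=4.2,interpolation=2)[:,:,::-1])"
```

```text
shift [-0.0005 -0.0006  0.002 ] turn 0.002 | p [598.5 160.6 178. ] az 0.287 q7 -0.39 t 18.575 w 17.0 g 45.0 F [ 0.1 -0.4 -0.3]
edge world top 134.04489670425957 yfit [-0.004 -0.25 ] 81
near 13 [26.8 -0.3 48.5]
```

View pics/s7.png

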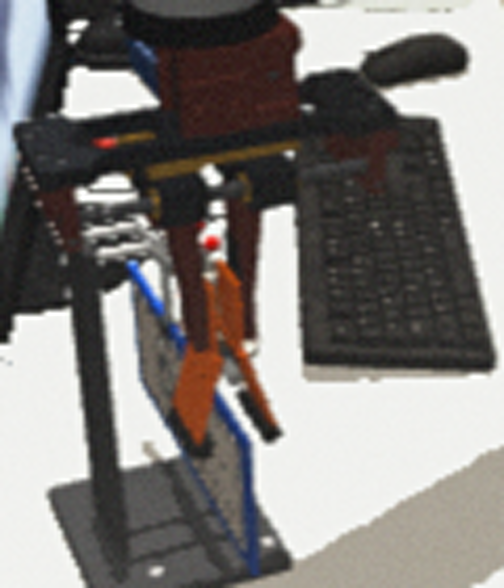

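The jaws straddle the edge, the rear one at (195,440) and the front one at (262,425). The card is untouched and there is no contact force.

```bash
python3 -c "
from cell import arm
print(arm.finish_job())"
```

```text
the job is handed in; nothing more can be done
None
```

The card hangs by its wire handle on both hook wires, and the clip is held wide open astride its top edge beside the handle, about 14 mm down with no contact force measured; the job was handed in at about 18.6 s and no verdict was returned.

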